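# Start the extractor and the saw from the bench control boxes

### The job

Start up the saw bench with your fingertips, in this order: push down the raised half of the wide rocker until it has tipped fully over, then press the flat round button fully in so that it stays in, and last press the square key fully in, hold it down for about half a second and let it spring back. Do not press either of the mushroom-shaped stop buttons. The control boxes stand loose on the bench: do not lift or shift them, and leave everything else on the bench where it is.

Things in the scene. Friction and masses are not known exactly. Their poses are not given: they have to be found in the camera images.
- supply_box: loose grey control box, 120 (x) by 90 (y) by 55 mm tall, 1.1 kg (varies a little), carrying only the wide black rocker in the middle of its top. Origin at the centre of its underside; z up. It stands on the bench turned up to 1.2 rad either way.
- rocker (a joint): the rocker's angle: 0 = as found (the half on the box's +x side raised, the other level), 0.40 rad = tipped fully over (the +x half level, the other raised). It starts at 0 to 0.04. No spring: it stays where it is left and needs about 3 N at 26 mm from its pivot.
- rocker_raised (a point): a point on the upper face of the rocker's raised half, 26 mm from the pivot towards the box's +x side, moving with the rocker; press here, straight down. A thin bright line crosses the other half. The rocker is 36 mm wide (box y), each half 36 mm long; the pivot is at the centre of the box, 64 mm above its underside. At 0 rad this point is 10 mm higher than the pivot and 74 mm above the bench; tipped over it is level with the pivot, 64 mm above the bench.
- extractor_box: loose grey control box, 90 (x) by 120 (y) by 55 mm tall, 1.1 kg, with the flat round button and a mushroom stop side by side on its top, 64 mm apart. Origin at the centre of its underside; z up. Turned up to 0.5 rad either way.
- round_button (a joint): travel of the flat round button, 0 = out (starts at 0 to 1 mm), 0.007 m = fully in. It moves straight down, resists with 3 N, has no spring and stays in once pressed.
- round_top (a point): centre of the top face of the flat round black button, 28 mm across, on the extractor box 32 mm to the box's -y side; 69 mm above the bench when out, 62 mm when in. Moves with the button.
- extractor_stop (a joint): travel of the mushroom stop on the extractor box, 0 = out, 0.006 m = in, sprung (5 N). Must not be pressed.
- extractor_stop_top (a point): crown of that mushroom stop: domed black head 46 mm across, 88 mm above the bench, 32 mm to the extractor box's +y side.
- saw_box: loose grey control box, 90 (x) by 120 (y) by 55 mm tall, 1.1 kg, with the square key and a mushroom stop side by side on its top, 64 mm apart. Origin at the centre of its underside; z up. Turned up to 0.5 rad either way.
- square_key (a joint): travel of the square key, 0 = out, 0.006 m = fully in. Moves straight down; sprung: starts to give at 1.2 N, fully in at 4 N, comes back by itself.
- square_top (a point): centre of the top face of the black square key, 34 by 34 mm, on the saw box 32 mm to the box's +y side; 69 mm above the bench when out. Moves with the key.
- saw_stop (a joint): travel of the mushroom stop on the saw box, 0 = out, 0.006 m = in, sprung (5 N). Must not be pressed.
- saw_stop_top (a point): crown of that mushroom stop: domed black head 46 mm across, 88 mm above the bench, 32 mm to the saw box's -y side.
- pencil: bystander: flat carpenter's pencil, 180 by 14 by 8 mm, lying along its x. Origin under its middle.
- chisel: bystander: wood chisel lying along its x, 223 by 24 by 22 mm, handle to -x, blade to +x. Origin near its ferrule, on the bench.
- glue: bystander: white glue bottle standing, 60 mm across, 160 mm tall. Origin under its centre.
- tape: bystander: grey tape measure standing on edge, 75 by 36 by 65 mm. Origin under its centre.
- offcut: bystander: dark wooden offcut, 130 by 44 by 28 mm. Origin under its centre.
- screw_jar: bystander: glass jar with a steel lid, 60 mm across, 75 mm tall. Origin under its centre.
Things that resemble listed ones, but are neither listed nor needed, are in the scene too. What is shaped like the extractor_box but green is not meant.

How it is judged:
On the way, in this order (a step that is already met when the one before it is completed fails the run):
1. the rocker is tipped fully over (value of joint rocker above 0.33 rad), for 0.1 s.
2. the round button is fully in (value of joint round_button above 0.0052 m), for 0.1 s.
3. the square key is held fully in by the fingers for 0.25 s (value of joint square_key above 0.0045 m and contact force between the fingers and square_key above 0.5 N), for 0.25 s.
At the end, for the whole second after the job is handed in: rocker tipped beyond 0.33 of 0.40 rad, round button in by more than 5.2 of 7 mm, square key sprung back to within 1.5 mm, both stops out, the boxes within 25 mm and the other things within 30 mm of where they were (value of joint rocker above 0.33 rad and value of joint round_button above 0.0052 m and value of joint each of square_key, extractor_stop, saw_stop below 0.0015 m and distance of each of supply_box, extractor_box, saw_box from where it was at the start of the episode below 0.025 m and distance of each of pencil, chisel, glue, tape, offcut, screw_jar from where it was at the start of the episode below 0.03 m); the robot touches nothing.
It fails at once if the round button or the square key is pressed before the rocker is over (value of joint rocker below 0.3 rad and value of joint any of round_button, square_key above 0.003 m).
It fails at once if the square key is pressed before the round button is in (value of joint round_button below 0.0048 m and value of joint square_key above 0.003 m).
It fails at once if a mushroom stop is pressed (value of joint any of extractor_stop, saw_stop above 0.0025 m).
It fails at once if a control box is lifted, tipped or shifted by 25 mm (height (world z) of any of supply_box, extractor_box, saw_box above 0.012 m or distance of any of supply_box, extractor_box, saw_box from where it was at the start of the episode above 0.025 m or angle between any of supply_box, extractor_box, saw_box's own z axis and vertical above 0.25 rad).
It fails at once if something else on the bench is lifted or moved by 30 mm (height (world z) of any of pencil, chisel, glue, tape, offcut, screw_jar above 0.015 m or distance of any of pencil, chisel, glue, tape, offcut, screw_jar from where it was at the start of the episode above 0.03 m).
It also fails if it takes over 59 s, if anything falls off the work surface, if the arm or the gripper's body presses on something with over 40 N, if the wrist force passes 120 N, or if a joint passes its speed limit or range.

### The arm

A 7-joint arm with a two-finger parallel gripper is mounted at the origin on the work surface. World frame = base frame: x ahead of the robot, y to its left, z up, the work surface at z = 0. Lengths are in m, angles in rad, forces in N, time in s.
With the tool pointing down it reaches from about 0.4 to 0.925 m from the base axis. Payload 4.1 kg.
Tool frame: the origin (TCP) lies midway between the tips of the shut fingers; the grasp point (between the pads) lies 19 mm behind it; x points along the fingers, z is the direction in which the jaws open and shut, and the axes are right-handed (so a half turn about x gives the same grasp; the last joint's range is limited). The gripper opens to 85 mm and grips with 20 to 120 N. Pads are 22 mm wide; open, the fingers measure 114 mm over their backs; the gripper's body (76 mm by 85 mm) begins 54 mm behind the grasp point. The pads swing forward as they close: fully open they stand 13 mm farther back than shut.
Start: joints at [1.003, 0.398, 0.045, 1.537, -0.019, 1.207, -0.051], TCP at [0.294, -0.58, 0.231] pointing down, gripper open.
Joint ranges: [-2.82, 2.82], [-0.49, 2.23], [-1.37, 1.46], [0, 2.46], [-1.36, 4.5], [0.23, 2], [-2.94, 2.94]. Speed limits (rad/s): [2.57, 2.57, 3.14, 3.14, 3.14, 3.14, 3.14].

### API

Orientations are given as a 3x3 rotation matrix whose columns are the frame's x, y, z axes.
In Python, from plant import ctrl gives the robot as it stands. The module is installed in compiled form; this text tells all that it offers. Calls block until the motion is done:
- ctrl.movep(position, orientation): joint-space move of the TCP to a pose.
- ctrl.servo_line(position, rate=0.15, orientation=None, threshold=None): straight line of the TCP; orientation=None keeps the orientation; rate is the mean speed in m/s. With threshold (N) it stops when the force on the tool has changed by that much, and returns True; else False.
- ctrl.move_joints(angles): joint-space move.
- ctrl.gripper_open() and ctrl.clamp(): open the fingers fully, or close them until they stop; the grip force is fixed at half the most.
- ctrl.hold(seconds).
- ctrl.solve_ik(position, orientation): joint angles nearest the present ones, or None.
- ctrl.get_state(): the state.
- ctrl.camera(name): name is "scene" or "top" or "wrist"; returns the picture (420x560x3 uint8, red, green, blue); there is no depth.
- ctrl.get_calibration(name): a dict with "K" (3x3 intrinsics, pixels), "extrinsics" (4x4, takes a point from world to camera coordinates). Camera axes: x right, y down, z forward; pixel columns grow to the right and rows downward; lengths in m; the calibration is good to about 2 mm. A picture is of the moment at which its call begins: read the wrist's pose just before it. get_calibration takes no time and is no camera call; for the wrist camera it gives the pose at the moment of the call.
A pose or a line that the arm cannot do raises ctrl.Unreachable and nothing moves.
- ctrl.close_job(): hands the job in, once; it reports no verdict.
The state is a dict: "t": time; "joints": joint angles; "qvel": joint speeds; "effort": joint torques, N m; "eef_pos": TCP position; "tcp_rot": TCP orientation; "contact_force": force on the tool from outside, world axes, zero at the start; "ft_torque": the same for the moment, N m; "opening": opening from 0.0 (shut) to 1.0 (fully open).
Only numpy, scipy, OpenCV 4.12 (cv2) and the standard library are available. Lean on these libraries where they do the work, as an engineer would, in place of code of your own. Each camera call takes 0.05 s, during which the arm holds its last target.

## Working session

There is one attempt and no reset: what is moved stays moved. The work goes in short steps, each a Python script; the robot and the scene stay as the last script left them, time stands still between calls to the robot, and variables do not carry over. Pictures are saved under pics/ and viewed, and the job is handed in when it is done.

```bash
mkdir -p pics; python3 - <<'E'
from plant import ctrl
import cv2,numpy as np
for n in ("top","scene"):
    im=ctrl.camera(n); cv2.imwrite(f"pics/{n}0.png",im[:,:,::-1])
    c=ctrl.get_calibration(n); np.save(f"pics/{n}K.npy",c["K"]);np.save(f"pics/{n}E.npy",c["extrinsics"]); print(n,c)
s=ctrl.get_state(); print(s["t"],s["tcp_rot"],s["opening"])
E
```

```text
top {'K': array([[512.05992599,   0.        , 287.69157669],
       [  0.        , 512.05992599, 206.25223518],
       [  0.        ,   0.        ,   1.        ]]), 'extrinsics': array([[-0.02391213, -0.9996345 ,  0.01261273,  0.01199374],
       [-0.99359437,  0.02237004, -0.11076914,  0.53411092],
       [ 0.11044651, -0.01518067, -0.99376613,  1.21885583],
       [ 0.        ,  0.        ,  0.        ,  1.        ]])}
scene {'K': array([[412.822261  ,   0.        , 278.28962276],
       [  0.        , 412.822261  , 199.52651283],
       [  0.        ,   0.        ,   1.        ]]), 'extrinsics': array([[-0.03087197,  0.99951542,  0.00397997,  0.02262427],
       [ 0.84669862,  0.02826759, -0.53132136, -0.41562256],
       [-0.53117639, -0.0130331 , -0.84716101,  1.28266601],
       [ 0.        ,  0.        ,  0.        ,  1.        ]])}
0.1 [[-8.76535438e-04  8.92047253e-01  4.51941291e-01]
 [ 1.49593118e-03  4.51942128e-01 -8.92046005e-01]
 [-9.99998497e-01 -1.05836867e-04 -1.73058459e-03]] 0.9983174315736719
```

View pics/top0.png

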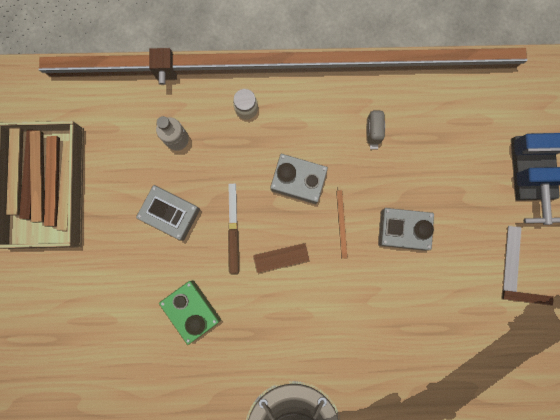

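View pics/scene0.png

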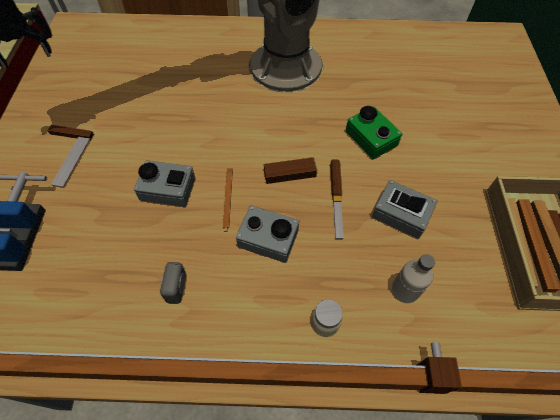

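```bash
python3 - <<'E'
import cv2,numpy as np
im=cv2.imread("pics/top0.png")
t=[]
for (u,v) in ((169,213),(299,179),(407,230)):
    c=im[v-37:v+37,u-37:u+37]; c=cv2.resize(c,None,fx=5,fy=5,interpolation=cv2.INTER_CUBIC)
    for k in range(0,74,10):
        cv2.putText(c,str(u-37+k),(k*5,8),0,.3,(0,0,255));cv2.putText(c,str(v-37+k),(0,k*5+4),0,.3,(0,0,255)); cv2.line(c,(k*5,10),(k*5,16),(0,0,255));cv2.line(c,(20,k*5),(26,k*5),(0,0,255))
    t.append(c)
cv2.imwrite("pics/crops.png",np.vstack([np.hstack(t[:2]),np.hstack([t[2],t[2]*0])])[:, :740])
E
```

```text
(no output)
```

View pics/crops.png

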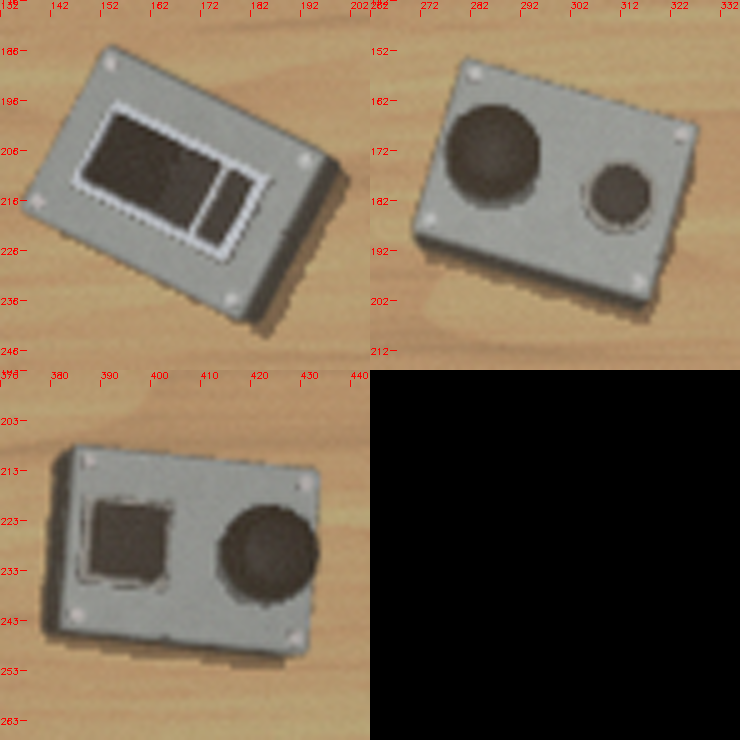

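```bash
cat > h.py <<'E'
import numpy as np
K={n:np.load(f"pics/{n}K.npy") for n in("top","scene")};E={n:np.load(f"pics/{n}E.npy") for n in("top","scene")}
def bp(n,uv,z):
    R,t=E[n][:3,:3],E[n][:3,3]; d=R.T@np.linalg.solve(K[n],[uv[0],uv[1],1]); o=-R.T@t
    return (o+d*(z-o[2])/d[2])
def pj(n,p):
    c=K[n]@(E[n][:3,:3]@np.array(p)+E[n][:3,3]); return c[:2]/c[2]
E
python3 - <<'E'
from h import *
import cv2
def C(off,p): return np.array(p)/5+off
pts={}
for name,off,s,(lx,pt) in (("supply",(132,176),[(110,62),(306,159),(232,300),(38,202)],(0.026,None)),
 ("ext",(262,142),[(106,72),(312,132),(270,282),(60,218)],(-.032,(250,193))),
 ("saw",(370,193),[(90,90),(306,112),(296,268),(77,244)],(.032,(128,170)))):
    P=np.array([bp("top",C(off,q),.055) for q in s]); c=P.mean(0)
    # long axis pointing image-left
    d=(P[0]-P[1]+P[3]-P[2]);print(name,c,np.linalg.norm(d)/2, np.linalg.norm(P[0]-P[3]+P[1]-P[2])/2); d/=np.linalg.norm(d)
    t=c+lx*d; t[2]=.074 if pt is None else .069
    print("  target",t,"long dir",d, "yaw long",np.arctan2(d[1],d[0]))
    if pt: print("  direct",bp("top",C(off,pt),.069))
    pts[name]=t
im=cv2.imread("pics/scene0.png"); big=cv2.resize(im,None,fx=4,fy=4,interpolation=cv2.INTER_CUBIC); o=[]
for t in pts.values():
    u=pj("scene",t); a=(int(u[0]*4+1.5),int(u[1]*4+1.5)); cv2.drawMarker(big,a,(0,0,255),0,14); o.append(big[a[1]-130:a[1]+130,a[0]-130:a[0]+130])
cv2.imwrite("pics/chk.png",np.hstack(o))
E
```

```text
supply [0.52395949 0.28895366 0.055     ] 0.10458884434115781 0.07479476451011509
  target [0.53606765 0.3119622  0.074     ] long dir [0.46569836 0.88494352 0.        ] yaw long 1.086372724399214
ext [ 0.60117867 -0.02984078  0.055     ] 0.10436426920934315 0.0751966681506426
  target [ 0.59125972 -0.06026469  0.069     ] long dir [0.30996744 0.95074717 0.        ] yaw long 1.2556375397961101
  direct [ 0.5898598  -0.05900376  0.069     ]
saw [ 0.47124372 -0.28654858  0.055     ] 0.10428886440623572 0.07436992604285891
  target [ 0.47534478 -0.25481246  0.069     ] long dir [0.12815825 0.99175373 0.        ] yaw long 1.4422846309519564
  direct [ 0.47496535 -0.25285381  0.069     ]
```

View pics/chk.png

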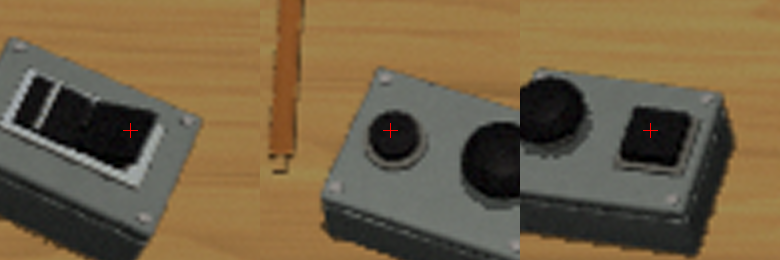

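Grey boxes are at top-view pixels (169,213) for the rocker, (299,178) for the round button with its mushroom, and (407,230) for the square key with its mushroom. The lookalike is the green box at (190,312), which I'm excluding. The rocker's bright line is on its lower-right half, so the upper-left half is the raised one. The scene-camera crops put all three computed targets on the right parts.

```bash
cat >> h.py <<'E'
def ori(long,s=1):
    x=np.array([0,0,-1.]); l=np.array([long[0],long[1],0]); l/=np.linalg.norm(l); z=s*np.cross([0,0,1.],l); return np.column_stack([x,np.cross(z,x),z])
RK=(np.array([.5361,.3120]),(.4657,.8849)); RD=(np.array([.5905,-.0597]),(.31,.951)); SQ=(np.array([.4752,-.2541]),(.128,.992))
def best(ctrl,p,long):
    q0=np.array(ctrl.get_state()["joints"]); c=[]
    for s in(1,-1):
        q=ctrl.solve_ik(p,ori(long,s))
        if q is not None: c.append((np.abs(np.array(q)-q0).max(),s,np.round(q,2)))
    return sorted(c,key=lambda a:a[0])
E
python3 - <<'E'
from plant import ctrl
from h import *
ctrl.clamp()
print(ctrl.get_state()["t"])
for xy,l in (RK,RD,SQ): print(best(ctrl,[*xy,.2],l))
E
```

```text
0.8667
[(np.float64(1.4080552481928397), -1, array([ 0.11,  0.53, -0.99,  1.63,  0.47,  1.24, -1.46])), (np.float64(1.650736442884171), 1, array([ 0.2 ,  0.61, -1.16,  1.63,  0.58,  1.29,  1.6 ]))]
[(np.float64(0.6339622345142566), -1, array([ 0.37,  0.35, -0.43,  1.7 ,  0.16,  1.12, -0.42])), (np.float64(2.4639444645242206), 1, array([ 0.86,  0.55, -1.15,  1.69,  0.53,  1.25,  2.41]))]
[(np.float64(0.3461128722447018), -1, array([ 0.66,  0.24, -0.29,  1.83,  0.08,  1.08,  0.21])), (np.float64(2.761564666483745), 1, array([ 0.25,  0.23,  0.19,  1.85, -0.05,  1.07, -2.81]))]
```

```bash
python3 - <<'E'
from plant import ctrl
from h import *
import cv2
ctrl.movep([*SQ[0],.24],ori(SQ[1],-1)); ctrl.movep([*RD[0],.24],ori(RD[1],-1)); ctrl.movep([*RK[0],.24],ori(RK[1],-1))
ctrl.servo_line([*RK[0],.09],rate=.1)
s=ctrl.get_state(); print(s["t"],s["eef_pos"],s["opening"],s["joints"],s["contact_force"])
a=ctrl.camera("scene");b=ctrl.camera("top")
u,v=pj("scene",[*RK[0],.08]).astype(int); a=cv2.resize(a[v-50:v+50,u-50:u+50],None,fx=4,fy=4)
u,v=pj("top",[*RK[0],.08]).astype(int); b=cv2.resize(b[v-50:v+50,u-50:u+50],None,fx=4,fy=4)
cv2.imwrite("pics/rk1.png",np.hstack([a,b])[:,:,::-1])
E
```

```text
6.2083 [0.53654258 0.31232047 0.09071412] 0.0008846293818077888 [-0.21371337  0.52295544 -0.51111     1.73746613  0.3033025   0.95897976
 -1.32798986] [-0.59280341 -0.20477028  1.32388354]
```

View pics/rk1.png

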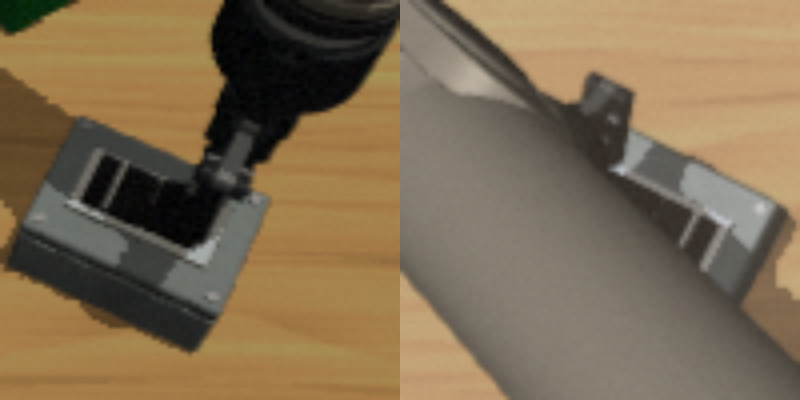

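```bash
python3 - <<'E'
from plant import ctrl
from h import *
import cv2
s=ctrl.get_state();p=np.array(s["eef_pos"]);print(s["tcp_rot"])
a=ctrl.camera("scene")[:,:,::-1].copy()
w=ctrl.camera("wrist")[:,:,::-1]
cw=ctrl.get_calibration("wrist");c=cw["K"]@(cw["extrinsics"]@np.r_[RK[0],.072,1])[:3];print(c[:2]/c[2])
u0,v0=pj("scene",p).astype(int)
b=cv2.resize(a[v0-25:v0+25,u0-25:u0+25],None,fx=8,fy=8,interpolation=cv2.INTER_CUBIC)
for P,col in((p,(0,0,255)),(np.r_[RK[0],.072],(0,255,0))):
    u=pj("scene",P); cv2.drawMarker(b,(int((u[0]-u0+25.5)*8),int((u[1]-v0+25.5)*8)),col,0,14)
b=cv2.convertScaleAbs(b,alpha=2.2,beta=20)
w=cv2.resize(w,(400,300)); w=np.vstack([w,np.zeros((100,400,3),np.uint8)])
cv2.imwrite("pics/rk2.png",np.hstack([b,w]))
E
```

```text
[[ 1.09309164e-03  4.65754735e-01  8.84913178e-01]
 [ 5.54915928e-04  8.84913288e-01 -4.65755478e-01]
 [-9.99999249e-01  1.00016584e-03  7.08836600e-04]]
[275.95162032 248.95170213]
```

View pics/rk2.png

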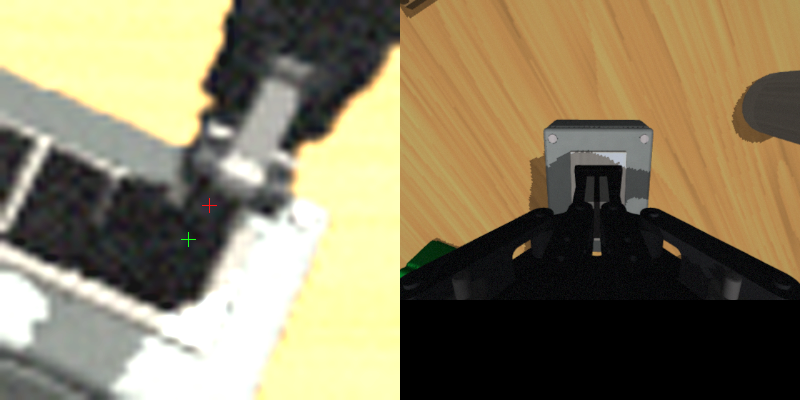

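```bash
cat >> h.py <<'E'
def st(ctrl):
    s=ctrl.get_state(); print(round(s["t"],2),np.round(s["eef_pos"],4),np.round(s["contact_force"],2))
E
python3 - <<'E'
from plant import ctrl
from h import *
import cv2
st(ctrl)
z=.078
for zz in (.078,.074,.071,.068,.066,.064,.0625):
    r=ctrl.servo_line([*RK[0],zz],rate=.02,threshold=14); print(r,end=' '); st(ctrl)
    if r: break
ctrl.hold(.3); st(ctrl)
E
```

```text
6.41 [0.5363 0.3121 0.0904] [-0.16 -0.53  0.32]
False 7.16 [0.5361 0.3121 0.078 ] [-0.   -0.64 -0.39]
False 7.51 [0.5361 0.312  0.074 ] [-0.19  0.05  1.22]
False 7.81 [0.5361 0.312  0.0709] [-0.    0.06  0.75]
False 8.11 [0.536  0.3118 0.0677] [ 0.55 -0.37  1.49]
False 8.36 [0.536  0.3118 0.0657] [0.91 0.52 0.7 ]
False 8.61 [0.536  0.3119 0.0641] [-1.35  0.45  2.42]
False 8.86 [0.536  0.3119 0.0639] [-3.12 -1.89 11.49]
9.16 [0.536  0.3119 0.0639] [-2.58 -1.53 11.15]
```

Stopped hard at 63.9 mm, which matches the tipped-over height. I'll retract and check from the RD hover.

```bash
python3 - <<'E'
from plant import ctrl
from h import *
import cv2
ctrl.servo_line([*RK[0],.2],rate=.12)
ctrl.movep([*RD[0],.2],ori(RD[1],-1))
ctrl.servo_line([*RD[0],.085],rate=.1); st(ctrl)
a=ctrl.camera("scene")[:,:,::-1]; o=[]
for P in(RK,RD):
    u,v=pj("scene",[*P[0],.07]).astype(int); o.append(cv2.convertScaleAbs(cv2.resize(a[v-30:v+30,u-30:u+30],None,fx=6,fy=6,interpolation=cv2.INTER_CUBIC),alpha=1.8,beta=10))
cv2.imwrite("pics/rd1.png",np.hstack(o))
E
```

```text
13.16 [ 0.5912 -0.0597  0.0858] [0.46 0.3  0.12]
```

View pics/rd1.png

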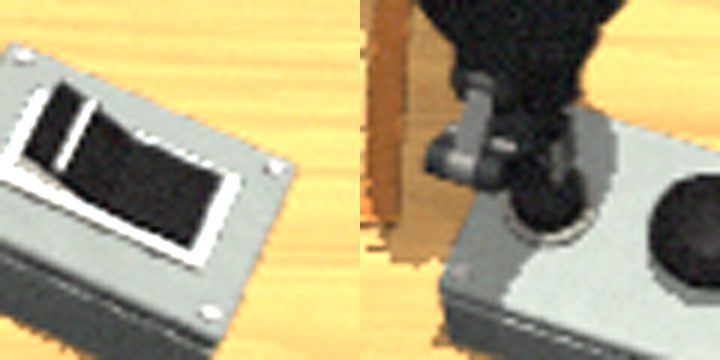

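Left crop: the rocker is tipped, with the line half now raised. Right crop: the fingertips are over the round button. Pressing it now.

```bash
python3 - <<'E'
from plant import ctrl
from h import *
import cv2
for zz in (.074,.07,.068,.066,.064,.0625,.061):
    r=ctrl.servo_line([*RD[0],zz],rate=.02,threshold=14); print(r,end=' '); st(ctrl)
    if r: break
ctrl.hold(.3); st(ctrl)
E
```

```text
False 13.91 [ 0.5905 -0.0597  0.074 ] [ 0.18 -0.26  0.55]
False 14.26 [ 0.5904 -0.0597  0.0698] [-0.15 -0.6  -0.08]
False 14.51 [ 0.5905 -0.0597  0.068 ] [-0.03  1.41  0.77]
False 14.76 [ 0.5906 -0.0597  0.066 ] [0.36 0.3  1.23]
False 15.01 [ 0.5906 -0.0597  0.0639] [ 0.65 -0.5   1.68]
False 15.26 [ 0.5906 -0.0597  0.0624] [0.62 0.71 0.76]
False 15.51 [ 0.5906 -0.0597  0.0621] [-2.46  1.09  9.41]
15.81 [ 0.5907 -0.0597  0.0621] [-3.07  0.12  8.36]
```

```bash
python3 - <<'E'
from plant import ctrl
from h import *
import cv2
ctrl.servo_line([*RD[0],.2],rate=.12)
ctrl.movep([*SQ[0],.2],ori(SQ[1],-1))
ctrl.servo_line([*SQ[0],.085],rate=.1); st(ctrl)
a=ctrl.camera("scene")[:,:,::-1]; o=[]
for P in(RD,SQ):
    u,v=pj("scene",[*P[0],.07]).astype(int); o.append(cv2.convertScaleAbs(cv2.resize(a[v-30:v+30,u-30:u+30],None,fx=6,fy=6,interpolation=cv2.INTER_CUBIC),alpha=1.8,beta=10))
cv2.imwrite("pics/sq1.png",np.hstack(o))
E
```

```text
19.32 [ 0.4758 -0.2544  0.0857] [-0.66  0.26 -1.1 ]
```

View pics/sq1.png

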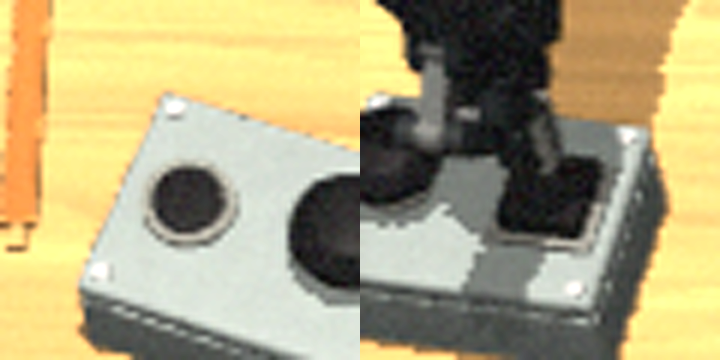

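```bash
python3 - <<'E'
from plant import ctrl
from h import *
import cv2
s=ctrl.get_state();p=np.array(s["eef_pos"]);R=np.array(s["tcp_rot"]);print(R)
a=ctrl.camera("scene")[:,:,::-1]
u0,v0=pj("scene",p).astype(int)
b=cv2.resize(a[v0-45:v0+30,u0-50:u0+40],None,fx=8,fy=8,interpolation=cv2.INTER_CUBIC)
b=cv2.convertScaleAbs(b,alpha=2.5,beta=20)
def mk(P,col):
    u=pj("scene",P); cv2.drawMarker(b,(int((u[0]-u0+50.5)*8),int((u[1]-v0+45.5)*8)),col,0,12)
mk(p,(0,0,255))
for h in(.025,.05,.075):
  for zz in(-.03,0,.03,.06): mk(p-R[:,0]*h+R[:,2]*zz,[(0,255,0),(255,0,0),(255,0,255)][int(h*40)-1])
cv2.imwrite("pics/sq2.png",b)
E
```

```text
[[ 1.29852942e-03  1.28065719e-01  9.91764834e-01]
 [-7.81193776e-04  9.91765497e-01 -1.28064782e-01]
 [-9.99998852e-01 -6.08464627e-04  1.38788082e-03]]
```

View pics/sq2.png

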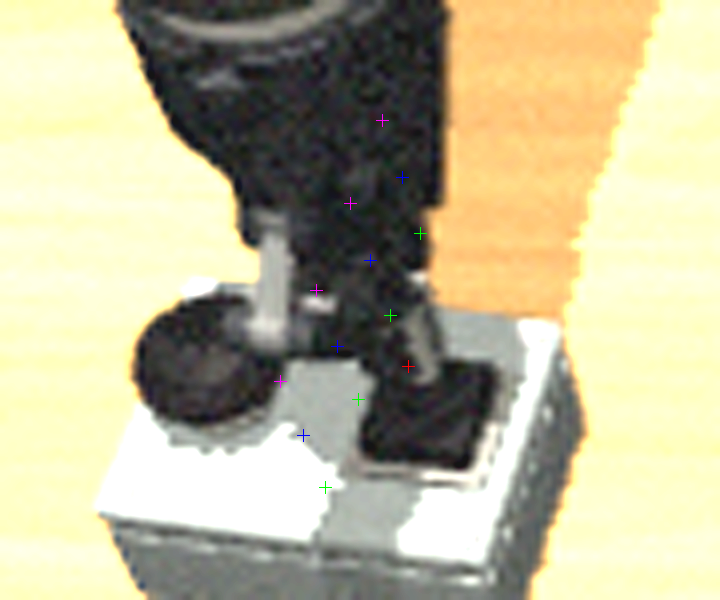

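The gripper knuckle works out to be 75 mm or more above the tips, so it clears the mushroom. Pressing the key now.

```bash
python3 - <<'E'
from plant import ctrl
from h import *
import cv2
for zz in (.074,.07,.0665,.064,.0618):
    r=ctrl.servo_line([*SQ[0],zz],rate=.02,threshold=14); print(r,end=' '); st(ctrl)
    if r: break
ctrl.hold(.45); st(ctrl)
ctrl.servo_line([*SQ[0],.2],rate=.1); st(ctrl)
ctrl.movep([.45,-.45,.28],ori(SQ[1],-1)); st(ctrl)
for n in("scene","top"): cv2.imwrite(f"pics/{n}9.png",ctrl.camera(n)[:,:,::-1])
E
python3 - <<'E'
import sys; sys.path.insert(0,'.')
import os; os.chdir('.')
from h import *
import cv2
a=cv2.imread("pics/scene9.png"); o=[]
for P in(RK,RD,SQ):
    u,v=pj("scene",[*P[0],.07]).astype(int); o.append(cv2.convertScaleAbs(cv2.resize(a[v-26:v+26,u-26:u+26],None,fx=5,fy=5,interpolation=cv2.INTER_CUBIC),alpha=1.8,beta=10))
cv2.imwrite("pics/end.png",np.hstack(o))
E
```

```text
False 20.12 [ 0.4753 -0.2541  0.074 ] [ 0.37  0.17 -0.03]
False 20.47 [ 0.4751 -0.254   0.0698] [-0.31 -0.37  0.14]
False 20.79 [ 0.4756 -0.2543  0.0667] [0.4  0.12 1.93]
False 21.07 [ 0.4756 -0.2542  0.0642] [ 0.52 -0.38  4.35]
True 21.27 [ 0.4756 -0.2543  0.0631] [-1.59  0.75  6.79]
21.73 [ 0.4756 -0.2543  0.0631] [-0.99  0.17  7.03]
23.25 [ 0.4748 -0.2539  0.1993] [-0.23  1.11  0.23]
24.11 [ 0.4509 -0.4476  0.2791] [-0.36  0.   -0.54]
```

View pics/end.png

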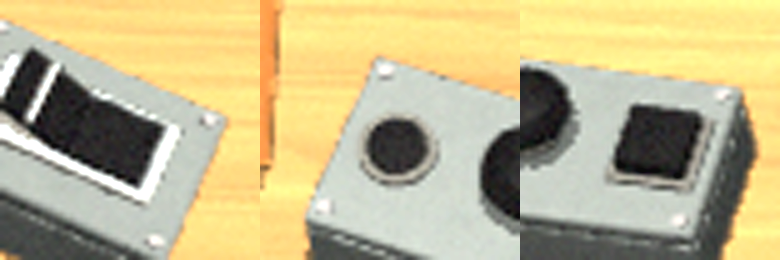

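View pics/scene9.png

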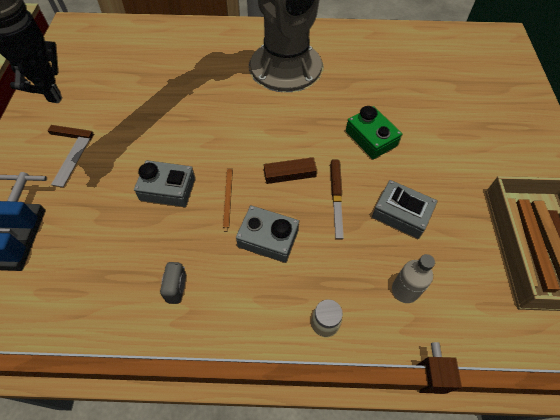

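```bash
python3 - <<'E'
from plant import ctrl
ctrl.close_job()
E
```

```text
the job is handed in; nothing more can be done
```

I did the three presses in order and handed the job in at about 24 s; the hand-in gives no verdict.

| Control | Hard stop (height above bench) | Force there | Seen afterwards |
|---|---|---|---|
| Rocker | 63.9 mm (spec 64) | 11 N | tipped over, line half raised |
| Round button | 62.1 mm (spec 62) | 9 N | stayed in |
| Square key | 63.1 mm (spec 63) | 7 N | sprang back out |

- **Key hold:** I held the key for 0.45 s, plus about 0.2 s while the press settled. That press stopped on the force threshold rather than at its target height, but at the key's full travel.
- **Mushroom stops:** The fingertips went down only on the three controls. Before the key press I estimated from a picture that the gripper cleared the nearby stop by a wide margin. Both stops look out in the last picture.
- **Everything else:** By eye, the boxes and the other things stand where they were in the first picture. I did not measure their shift. The arm is clear of everything.
- **Checks:** No check failed or disagreed.

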